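# Feeler-gauge check of a plate rack

## Task

Take the feeler gauge out of its stand and try its blade in the plate rack's three slots one after the other, left, then middle, then right as seen from the robot, sliding it gently straight down in each until it stops (two of them jam part of the way down; never press with more than about 2 kg). Then leave the gauge standing upright, fully home with its shoulder on the rack, in the one slot that takes the whole blade, and let go, leaving everything else where it is.

Things in the scene. Friction and masses are not known exactly. Their poses are not given: they have to be found in the camera images.
- gauge_grip (a point): Feeler gauge, loose, about 100 g, upright in its stand: black flat handle (34 mm along x, 14 thick along y, 50 high; grip it across y); below it, on two pins, a steel flange, the shoulder (40 x 20 x 4 mm), and a flat steel blade straight down. Point: in the handle, 90 mm above the blade's tip, 40 above the flange's underside, 22 below the handle's top. z up, x along the blade's width.
- blade: The gauge's blade with flange; same axes. Origin: centre of the blade's tip. 24 mm wide (x), 5 thick (y), 50 long from tip to flange; the last 3 mm are 21 x 3 mm. It is sprung: pushed from below, blade and flange give upwards into the handle by up to 8 mm, starting at 2 N, 8 N at the end of travel, rigid after that; it springs back.
- gauge_stand: Grey plastic stand, fixed to the worktop, 48 x 44 x 60 mm (foot 62 x 58 mm, 8 mm high), with one slot 27 x 8 mm (long along its x) right through, in which the gauge stands. Origin: centre of its underside, z up.
- plate_rack: Plate rack under test: aluminium block fixed to the worktop, 52 mm (x) x 108 mm (y) x 60 mm high, bolted foot flanges at both ends, with three slots in its top that look the same from outside. Origin: centre of its underside, z up. Its +y end is the left one seen from the robot.
- slot_left (a point): Centre of the mouth of the left slot (seen from the robot), in the rack's top face, 60 mm above the worktop. Slot 27 mm long (x), 7 wide (y), 32 from the next, 1 mm chamfer; z up. In just one of the three the blade goes in all 50 mm, till the flange rests on the rack; in the others it stops rigidly, tip 19 to 28 mm below the mouth. Which is which changes and does not show from outside.
- slot_middle (a point): Centre of the mouth of the middle slot (seen from the robot), in the rack's top face, 60 mm above the worktop. Slot 27 mm long (x), 7 wide (y), 32 from the next, 1 mm chamfer; z up. In just one of the three the blade goes in all 50 mm, till the flange rests on the rack; in the others it stops rigidly, tip 19 to 28 mm below the mouth. Which is which changes and does not show from outside.
- slot_right (a point): Centre of the mouth of the right slot (seen from the robot), in the rack's top face, 60 mm above the worktop. Slot 27 mm long (x), 7 wide (y), 32 from the next, 1 mm chamfer; z up. In just one of the three the blade goes in all 50 mm, till the flange rests on the rack; in the others it stops rigidly, tip 19 to 28 mm below the mouth. Which is which changes and does not show from outside.
- beaker_100: Bystander to leave alone: small clear glass beaker, 54 mm wide, 71 mm high. Origin: centre of its underside.
- vial_loose_1: Bystander to leave alone: screw-cap sample vial with a black cap, 28 mm wide, 95 mm high. Origin: centre of its underside.
- marker: Bystander to leave alone: black marker pen lying down, 134 mm long. Origin: centre of its underside.
- calculator: Bystander to leave alone: pocket calculator lying flat, 134 x 91 x 14 mm. Origin: centre of its underside.
- tape_roll: Bystander to leave alone: roll of tape lying flat, 73 mm wide, 19 mm high. Origin: centre of its underside.
- timer: Bystander to leave alone: white bench timer, 58 x 73 x 38 mm. Origin: centre of its underside.
There are look-alikes about, which are no part of the job. Of the things like the plate_rack, leave any that is blue; of the rest the larger one is meant.

How it is judged:
By the outcome, as a careful person would: the job done as asked, in the order asked, and still so for the second after the job is handed in, with the robot touching nothing.
It also fails if it takes over 53 s, if anything falls off the work surface, if the arm or the gripper's body presses on something with over 40 N, if the wrist force passes 120 N, or if a joint passes its speed limit or range.

## Robot

A 6-joint arm with a two-finger parallel gripper is mounted at the origin on a cart in front of the work surface, level with it; the furniture and walls round the work are solid. World frame = base frame: x ahead of the robot, y to its left, z up, the work surface at z = 0. Lengths are in m, angles in rad, forces in N, time in s.
With the tool pointing down it reaches from about 0.3 to 0.875 m from the base axis. Payload 6.4 kg.
Tool frame: the origin (TCP) lies between the finger pads; the fingertips stand 25 mm ahead of it and the grasp point (between the pads) lies 6 mm ahead of it; z points along the fingers, y is the line along which they close (so a half turn about z gives the same grasp; the last joint's range is limited). The gripper opens to 85 mm and grips with 20 to 120 N. Pads are 22 mm wide; open, the fingers measure 114 mm over their backs; the gripper's body (76 mm by 85 mm) begins 54 mm behind the grasp point. The pads swing forward as they close: fully open they stand 13 mm farther back than shut.
Start: joints at [-1.434, 0.181, 1.607, -0, 1.354, -0.206], TCP at [0.193, -0.542, 0.256] pointing down, gripper open.
Joint ranges: [-2.99, 2.99], [-0.89, 2.07], [0.3, 2.58], [-1.14, 4.28], [0, 2.63], [-3.12, 3.12]. Speed limits (rad/s): [2.57, 2.57, 3.01, 3.14, 3.14, 3.14].

## Interface

Orientations are given as a unit quaternion [w, x, y, z].
In Python, from bench import ctrl gives the robot as it stands.
- The arm moves only by the tool servo_tool, never from a script. Its argument "series" is text: rows parted by semicolons, each of 7 numbers parted by spaces: the gripper command: -1 is fully open, 1 is shut, values between are in proportion, then the shift along the tool's x, y, z in m, then the turn, a rotation vector about the tool's x, y, z in degrees. A call has 1 to 12 rows; each row is the pose to reach, as a shift and turn from the pose commanded when the call began, along the tool's axes at that moment; what a row does not reach only later rows make up. A row lasts 1/12 s, in which the tool goes at most 41.7 mm and 7.16 degrees, less where a joint would pass 70% of its speed; a pose out of reach is approached as far as the arm can. A call with a gripper value outside its range is refused whole. The fingers move at their own pace and stop on an object; the grip force is fixed at half the most. Time passes only in rows, so rows that repeat a pose let the fingers close. It gives the time, the measured TCP pose, the force, the opening and the grip force at its end, in the units of the state.
- ctrl.get_obs(): the state, without advancing time (a new reading comes with each control period).
- ctrl.camera(name): name is "scene" or "top" or "wrist"; returns a dict with "img" (480x640x3 uint8, red, green, blue), "z_map" (480x640 float32, m along the optical axis (not along the pixel's ray), 0 where there is no reading), "fovy" (degrees; the focal length in pixels is half the picture's height over the tangent of half this angle, whatever the lens; pixels are square), "cx", "cy" (the principal point, pixels), "extrinsics" (4x4, takes a point from camera to world coordinates); the wrist camera has in their place "T_tool_cam" (4x4, takes a point from camera to tool coordinates, whose origin is the TCP and whose axes are the flange's). Camera axes: x right, y down, z forward; pixel columns grow to the right and rows downward; lengths in m; the calibration is good to about 2 mm. A picture is of the moment at which its call begins: read the wrist's pose just before it.
- ctrl.hand_in(): hands the job in; it is judged then, once.
The state is a dict: "time_s": time; "q": joint angles; "dq": joint speeds; "joint_efforts": joint torques, N m; "eef_pos": TCP position; "eef_rot": TCP orientation; "wrist_force": force on the tool from outside, world axes, zero at the start; "torque": the same for the moment, N m; "opening": opening from 0.0 (shut) to 1.0 (fully open); "grasp_force": force on a finger pad.
Only numpy, scipy, OpenCV 4.12 (cv2) and the standard library are available. Lean on these libraries where they do the work, as an engineer would, in place of code of your own. Each camera call takes 0.05 s, during which the arm holds its last target. There are 200 camera calls.

## Working session

There is one attempt and no reset: what is moved stays moved. The work goes in short steps, Python scripts to look and compute and a tool call to move; the robot and the scene stay as the last step left them, time stands still between calls to the robot, and variables do not carry over. Pictures are saved under pics/ and viewed, at most 10 in all, crops included, and the job is handed in when it is done.

Besides the shell and the picture viewer there is one more tool, called after "Emit:" as name(argument=value, ...), one argument or row to a line, values as JSON. servo_tool: Moves the arm, as the interface text tells. Its arguments: {"type":"object","properties":{"series":{"type":"string"}},"required":["series"]}

```bash
mkdir -p pics; cat > h.py <<'E'
import numpy as np, cv2
from bench import ctrl
def cam(n):
    o=ctrl.get_obs(); c=ctrl.camera(n)
    c['f']=240/np.tan(np.radians(c['fovy'])/2)
    if n=='wrist':
        from scipy.spatial.transform import Rotation as R
        T=np.eye(4); w=o['eef_rot']; T[:3,:3]=R.from_quat([w[1],w[2],w[3],w[0]]).as_matrix(); T[:3,3]=o['eef_pos']
        c['E']=T@c['T_tool_cam']
    else: c['E']=np.array(c['extrinsics'])
    return c
def pts(c):
    v,u=np.mgrid[:480,:640]; z=c['z_map']
    p=np.stack([(u-c['cx'])/c['f']*z,(v-c['cy'])/c['f']*z,z],-1)
    return p@c['E'][:3,:3].T+c['E'][:3,3]
def ray(c,u,v,h):
    d=c['E'][:3,:3]@np.array([(u-c['cx'])/c['f'],(v-c['cy'])/c['f'],1]); o=c['E'][:3,3]
    return o+d*(h-o[2])/d[2]
def save(c,n): cv2.imwrite('pics/'+n,c['img'][:,:,::-1])
E
python3 - <<'E'
from h import *
print(ctrl.get_obs())
for n in('scene','top'):
    c=cam(n); save(c,n+'0.png'); print(n,c['f'],c['cx'],c['cy'],c['E'].round(3).tolist(),(c['z_map']>0).mean())
E
```

```text
{'time_s': 0.0, 'q': array([-1.43430304e+00,  1.81521673e-01,  1.60803551e+00,  4.02245949e-05,
        1.35379545e+00, -2.06284903e-01]), 'dq': array([ 0.00042395, -0.00081843,  0.00027635, -0.00110873, -0.00116008,
       -0.00078448]), 'joint_efforts': array([-1.50108344e-04, -4.44869721e+01, -3.51334798e+01, -2.91383521e-04,
        9.10202652e-03, -5.97972939e-05]), 'eef_pos': array([ 0.19322411, -0.54101204,  0.25538172]), 'eef_rot': array([-8.78766608e-04,  9.85349166e-01,  1.70546906e-01,  5.03264837e-05]), 'wrist_force': array([-0.6719852 , -0.09137373, -0.39312268]), 'torque': array([-0.03122564,  0.02779773, -0.03703879]), 'grasp_force': 0.0, 'opening': 0.9989935394434696}
scene 563.6921302664732 319.64869844199234 237.2253159555778 [[-0.786, -0.293, 0.544, -0.352], [-0.618, 0.337, -0.711, 1.175], [0.025, -0.895, -0.446, 0.803], [0.0, 0.0, 0.0, 1.0]] 0.9957649739583333
top 474.52952028629187 317.51973310177436 242.92488673408505 [[-0.021, -0.983, 0.18, 0.352], [-1.0, 0.024, 0.013, 0.012], [-0.017, -0.179, -0.984, 1.225], [0.0, 0.0, 0.0, 1.0]] 0.9959440104166667
```

View pics/top0.png

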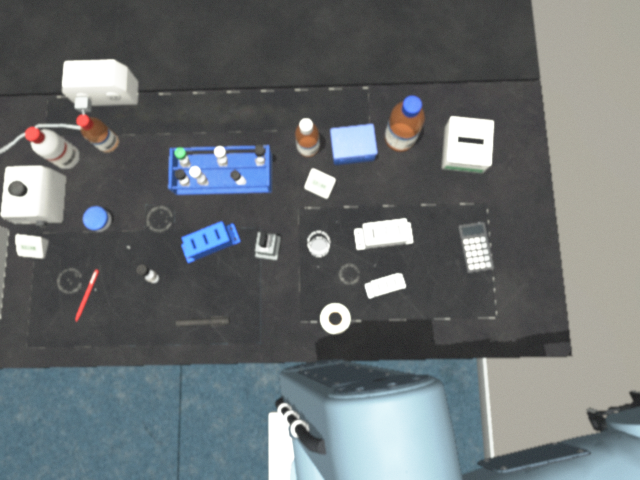

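View pics/scene0.png

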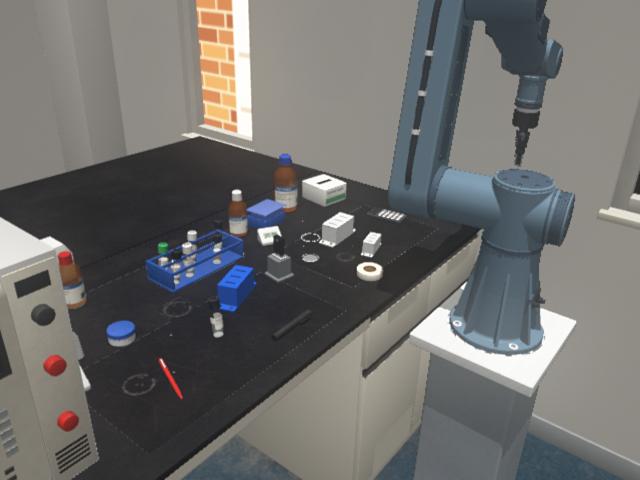

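The top view shows the gauge in its stand at (267,245). Rack candidates are blue at (210,240), which is excluded, large aluminium at (384,234) and small aluminium at (385,286); I choose the large one. The beaker is at (318,243), between stand and rack. I'll measure and check with a crop.

```bash
python3 - <<'E'
from h import *
c=cam('top'); P=pts(c); im=c['img']
def box(name,u0,v0,u1,v1,zlo,zhi):
    s=P[v0:v1,u0:u1].reshape(-1,3); m=(s[:,2]>zlo)&(s[:,2]<zhi); q=s[m]
    if len(q)<4: print(name,len(q)); return
    r=cv2.minAreaRect((q[:,:2]*1000).astype(np.float32)); print(name,len(q),q.mean(0).round(4),np.round(r[0]),np.round(r[1],1),round(r[2],1))
box('rack',345,205,425,260,.05,.07)
box('small',355,268,415,305,.03,.08)
box('stand',245,222,290,268,.05,.07)
box('flange',245,222,290,268,.07,.09)
box('handle',245,222,290,268,.1,.14)
box('blue',175,215,245,265,.05,.07)
cr=np.hstack([cv2.resize(im[215:275,235:295],(400,400),interpolation=2),cv2.resize(im[200:260,350:410],(400,400),interpolation=2)])
cv2.imwrite('pics/crop.png',cr[:,:,::-1])
E
```

```text
rack 855 [ 0.5902 -0.1437  0.0603] [ 591. -144.] [ 53.1 109. ] 5.4
small 390 [ 0.4608 -0.1421  0.0404] [ 461. -142.] [35.  72.8] 15.2
stand 228 [0.5658 0.1547 0.0607] [570. 159.] [44.7 48.5] 80.5
flange 17 [0.5635 0.1545 0.0827] [565. 154.] [10. 30.] 57.9
handle 107 [0.5685 0.1575 0.1191] [569. 158.] [15.  33.5] 78.5
blue 857 [0.583  0.3088 0.0599] [584. 310.] [ 53.9 108.9] 21.4
```

View pics/crop.png

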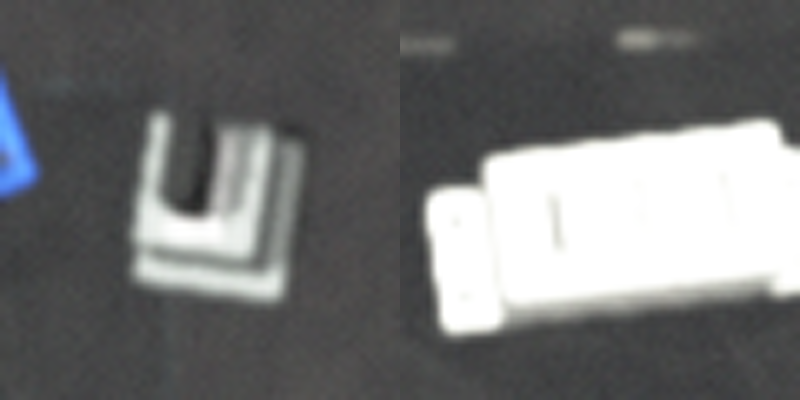

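The crop shows the gauge's black handle in the grey stand (left), and the larger aluminium rack with faint slots (right). The sizes, 53x109 mm against 35x73 mm, confirm the choice.

```bash
cat >> h.py <<'E'
def go(x,y,z,yaw):
    o=ctrl.get_obs(); from scipy.spatial.transform import Rotation as R
    w=o['eef_rot']; M=R.from_quat([w[1],w[2],w[3],w[0]])
    s=M.inv().apply(np.array([x,y,z])-o['eef_pos'])
    T=R.from_euler('z',yaw,degrees=True)*R.from_euler('x',180,degrees=True)
    r=(M.inv()*T).as_rotvec(degrees=True)
    print('t',o['time_s'],'pos',o['eef_pos'].round(4),'yaw',np.degrees(np.arctan2(M.as_matrix()[1,0],M.as_matrix()[0,0])).round(2),'F',o['wrist_force'].round(2),'open',round(o['opening'],3),'SHIFT',(s*1000).round(1),'ROT',r.round(2))
E
python3 - <<'E'
from h import *
c=cam('wrist'); print(np.array(c['T_tool_cam']).round(4).tolist(),c['f'],c['cx'],c['cy'])
go(0.50,-0.14,0.27,5.4); go(.569,.158,.24,-9.5)
E
```

```text
[[0.0, -0.9453, -0.3262, 0.083], [1.0, 0.0003, -0.0007, -0.0], [0.0007, -0.3262, 0.9453, -0.1166], [0.0, 0.0, 0.0, 1.0]] 396.2944017058537 316.13721396966486 239.09668692340486
t 0.2 pos [ 0.1932 -0.5412  0.2557] yaw 19.64 F [-0.64  0.5   0.03] open 0.999 SHIFT [ 423.8 -274.8  -13.9] ROT [-6.000e-02 -1.000e-02  1.424e+01]
t 0.2 pos [ 0.1932 -0.5412  0.2557] yaw 19.64 F [-0.64  0.5   0.03] open 0.999 SHIFT [ 588.9 -532.2   16.4] ROT [-0.06  0.   29.14]
```

Emit:
servo_tool(
  series="-1 0.516 -0.237 0.036 0 0 14.2;-1 0.516 -0.237 0.036 0 0 14.2;-1 0.516 -0.237 0.036 0 0 14.2;-1 0.516 -0.237 0.036 0 0 14.2;-1 0.516 -0.237 0.036 0 0 14.2;-1 0.516 -0.237 0.036 0 0 14.2;-1 0.516 -0.237 0.036 0 0 14.2;-1 0.516 -0.237 0.036 0 0 14.2;-1 0.516 -0.237 0.036 0 0 14.2;-1 0.516 -0.237 0.036 0 0 14.2;-1 0.516 -0.237 0.036 0 0 14.2;-1 0.516 -0.237 0.036 0 0 14.2",
)

```text
time_s: 1.2
eef_pos: [0.5498, -0.1928, 0.2246]
eef_rot: [0.0, 0.999, 0.048, -0.0]
wrist_force: [1.3, -1.0, 0.1]
opening: 1.0
grasp_force: 0.0
```

```bash
python3 - <<'E'
from h import *
go(.60,-.144,.22,5.4)
E
```

```text
t 1.2 pos [ 0.5498 -0.1928  0.2246] yaw 5.45 F [ 1.34 -0.99  0.13] open 1.0 SHIFT [ 54.6 -43.8   4.6] ROT [0.   0.   0.05]
```

Emit:
servo_tool(
  series="-1 0.055 -0.044 0.005 0 0 0;-1 0.055 -0.044 0.005 0 0 0;-1 0.055 -0.044 0.005 0 0 0;-1 0.055 -0.044 0.005 0 0 0;-1 0.055 -0.044 0.005 0 0 0",
)

```text
time_s: 1.62
eef_pos: [0.5988, -0.1457, 0.2194]
eef_rot: [-0.0, 0.999, 0.048, -0.001]
wrist_force: [-0.2, -0.1, 0.3]
opening: 0.999
grasp_force: 0.0
```

```bash
python3 - <<'E'
from h import *
c=cam('wrist'); P=pts(c); save(c,'w1.png'); np.save('w1.npy',P)
m=(P[...,2]>.055)&(P[...,2]<.066)&(abs(P[...,0]-.59)<.06)&(abs(P[...,1]+.144)<.08)
q=P[m]; r=cv2.minAreaRect((q[:,:2]*1000).astype(np.float32)); print(len(q),q.mean(0).round(4),r)
g=c['img'].mean(2); print(np.percentile(g[m],[1,5,25,50,75]))
go(.569,.158,.22,-9.5)
E
```

```text
9034 [ 0.5871 -0.1428  0.0589] ((585.9003295898438, -143.04580688476562), (53.25387191772461, 108.51679992675781), 5.680966377258301)
[163. 197. 207. 255. 255.]
t 1.6667 pos [ 0.5986 -0.1463  0.2196] yaw 5.4 F [ 0.4   0.8  -0.53] open 1.0 SHIFT [  -0.8 -305.7   -0.4] ROT [1.00e-02 4.00e-02 1.49e+01]
```

View pics/w1.png

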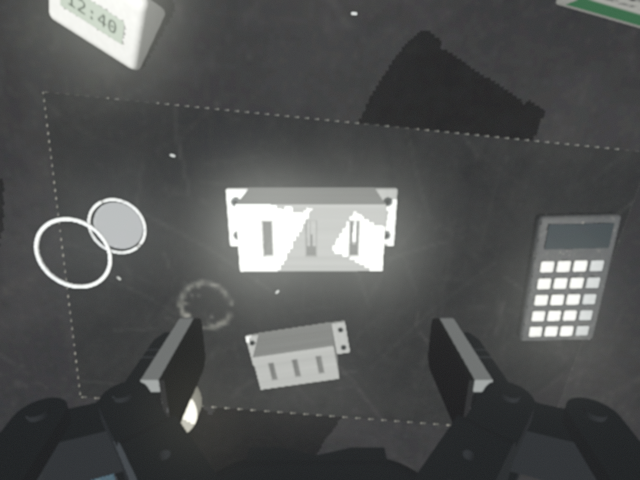

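The wrist view shows the rack at (311,235) with its slots at about (267,238), (311,238) and (354,236). The small rack is below at (295,355), and the beaker is on the left. I move to the stand and measure the slots from this picture.

Emit:
servo_tool(
  series="-1 0 -0.306 0 0 0 15;-1 0 -0.306 0 0 0 15;-1 0 -0.306 0 0 0 15;-1 0 -0.306 0 0 0 15;-1 0 -0.306 0 0 0 15;-1 0 -0.306 0 0 0 15;-1 0 -0.306 0 0 0 15;-1 0 -0.306 0 0 0 15;-1 0 -0.306 0 0 0 15;-1 0 -0.306 0 0 0 15;-1 0 -0.306 0 0 0 15",
)

```text
time_s: 2.58
eef_pos: [0.5704, 0.1572, 0.22]
eef_rot: [0.0, 0.996, -0.084, 0.0]
wrist_force: [0.1, -0.4, 0.5]
opening: 0.999
grasp_force: 0.0
```

```bash
python3 - <<'E'
from h import *
P=np.load('w1.npy'); g=cv2.imread('pics/w1.png',0).astype(float)
med=cv2.medianBlur(g.astype(np.uint8),31).astype(float)
for u0,u1 in((250,285),(296,328),(338,370)):
    sub=P[212:266,u0:u1]; d=(np.maximum(g,0)<med-25)[212:266,u0:u1]
    z=sub[...,2]; 
    n,l,s,cc=cv2.connectedComponentsWithStats(d.astype(np.uint8))
    for i in range(1,n):
        if s[i,4]>30: print(u0,s[i],cc[i]+[u0,212], 'x',sub[l==i].mean(0).round(4))
c=cam('wrist'); P=pts(c); save(c,'w2.png'); go(.569,.158,.22,-9.5)
def box(n,lo,hi):
    m=(P[...,2]>lo)&(P[...,2]<hi)&(abs(P[...,0]-.569)<.05)&(abs(P[...,1]-.158)<.05); q=P[m]
    if len(q)>5: print(n,len(q),q.mean(0).round(4),cv2.minAreaRect((q[:,:2]*1000).astype(np.float32)))
box('stand',.055,.064);box('top',.118-.01,.13);box('flange',.068,.088)
E
```

```text
250 [ 12   9  11  35 352] [267.15340909 237.84090909] x [ 0.5767 -0.109   0.0392]
296 [ 10  23  10  21 102] [310.76470588 249.03921569] x [ 0.5728 -0.144   0.045 ]
338 [ 11  10  11  34 249] [353.82329317 240.43373494] x [ 0.5825 -0.1769  0.0433]
t 2.6333 pos [0.5705 0.157  0.2199] yaw -9.69 F [ 0.38 -0.06 -0.37] open 1.001 SHIFT [-1.7 -0.7 -0.1] ROT [ 0.03 -0.01 -0.19]
stand 2703 [0.5691 0.159  0.0595] ((565.3458251953125, 159.8656768798828), (44.1296272277832, 48.63184356689453), 80.46491241455078)
top 1377 [0.5677 0.1594 0.1201] ((565.8175048828125, 159.78726196289062), (13.953571319580078, 33.93429946899414), 80.38489532470703)
flange 121 [0.5818 0.157  0.0807] ((581.2017822265625, 157.1656494140625), (13.696976661682129, 2.640024185180664), 80.8495864868164)
```

View pics/w2.png

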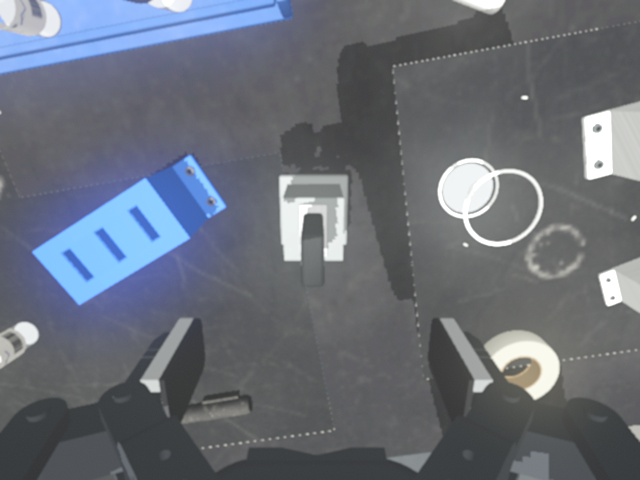

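The wrist view shows the black handle over the stand at (313,250), with the blue rack at (130,230) and the beaker at (480,200) well clear. I descend and grip.

Emit:
servo_tool(
  series="-1 -0.0048 -0.0015 0.035 0 0 0;-1 -0.0048 -0.0015 0.07 0 0 0;-1 -0.0048 -0.0015 0.1 0 0 0;-1 -0.0048 -0.0015 0.114 0 0 0;-1 -0.0048 -0.0015 0.114 0 0 0;1 -0.0048 -0.0015 0.114 0 0 0;1 -0.0048 -0.0015 0.114 0 0 0;1 -0.0048 -0.0015 0.114 0 0 0;1 -0.0048 -0.0015 0.114 0 0 0;1 -0.0048 -0.0015 0.114 0 0 0;1 -0.0048 -0.0015 0.114 0 0 0;1 -0.0048 -0.0015 0.114 0 0 0",
)

```text
time_s: 3.63
eef_pos: [0.5662, 0.1613, 0.1066]
eef_rot: [-0.0, 0.997, -0.083, 0.001]
wrist_force: [0.7, -0.6, 0.8]
opening: 0.158
grasp_force: 61.1
```

Emit:
servo_tool(
  series="1 0 0 -0.02 0 0 0;1 0 0 -0.05 0 0 0;1 0 0 -0.09 0 0 0;1 0 0 -0.12 0 0 0;1 0 0 -0.12 0 0 0;1 0 0 -0.12 0 0 0",
)

```text
time_s: 4.13
eef_pos: [0.567, 0.1615, 0.2282]
eef_rot: [-0.0, 0.997, -0.083, 0.002]
wrist_force: [0.2, -0.6, -2.4]
opening: 0.159
grasp_force: 60.8
```

```bash
python3 - <<'E'
from h import *
c=cam('wrist'); save(c,'w3.png')
go(.586,-.111,.226,5.5)
E
```

```text
t 4.1833 pos [0.5656 0.1614 0.2259] yaw -9.55 F [-0.01 -0.22 -1.37] open 0.155 SHIFT [ 6.530e+01  2.652e+02 -1.000e-01] ROT [ -0.    -0.03 -15.05]
```

View pics/w3.png

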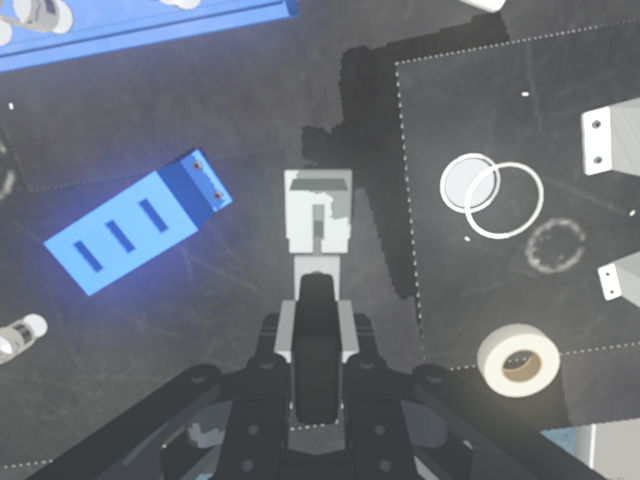

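The gauge is held, with its handle at (317,345) and its flange at (317,268). The stand is empty, with its slot at (319,225). Now to above the left slot.

Emit:
servo_tool(
  series="1 0.0624 0.2657 0 0 0 -15.1;1 0.0624 0.2657 0 0 0 -15.1;1 0.0624 0.2657 0 0 0 -15.1;1 0.0624 0.2657 0 0 0 -15.1;1 0.0624 0.2657 0 0 0 -15.1;1 0.0624 0.2657 0 0 0 -15.1;1 0.0624 0.2657 0 0 0 -15.1;1 0.0624 0.2657 0 0 0 -15.1;1 0.0624 0.2657 0 0 0 -15.1;1 0.0624 0.2657 0 0 0 -15.1;1 0.0624 0.2657 0 0 0 -15.1",
)

```text
time_s: 5.1
eef_pos: [0.5825, -0.1097, 0.2245]
eef_rot: [-0.001, 0.999, 0.049, -0.001]
wrist_force: [0.1, -0.1, -0.5]
opening: 0.155
grasp_force: 60.7
```

```bash
cat > m.py <<'E'
from h import *
import sys
c=cam('wrist'); save(c,sys.argv[1]+'.png'); P=pts(c)
v,u=np.mgrid[:480,:640]; z=c['z_map']; T=np.array(c['T_tool_cam'])
Q=np.stack([(u-c['cx'])/c['f']*z,(v-c['cy'])/c['f']*z,z],-1)@T[:3,:3].T+T[:3,3]
np.save(sys.argv[1]+'.npy',np.concatenate([P,Q],-1))
m=(P[...,2]>.056)&(P[...,2]<.065)&(abs(P[...,0]-.587)<.045)&(abs(P[...,1]+.143)<.07)
q=P[m]; print('rack',len(q),cv2.minAreaRect((q[:,:2]*1000).astype(np.float32)))
def f(n,lo,hi,yr=.03):
    m=(Q[...,2]>lo)&(Q[...,2]<hi)&(abs(Q[...,1])<yr)&(abs(Q[...,0])<.04); q=Q[m]
    if len(q)>5: print(n,len(q),'mean',q.mean(0).round(4),'min',np.percentile(q,1,0).round(4),'max',np.percentile(q,99,0).round(4),'uv',u[m].min(),u[m].max(),v[m].min(),v[m].max())
f('flange',.038,.052); f('handletop',-.022,-.012,.0085)
go(.583,-.111,.226,5.6)
E
python3 m.py w4
```

```text
rack 8787 ((586.3187866210938, -143.14584350585938), (52.43976593017578, 108.26468658447266), 5.458676815032959)
flange 1116 mean [0.0136 0.0005 0.0442] min [-0.0009 -0.0094  0.0416] max [0.0196 0.0103 0.0471] uv 295 339 255 300
handletop 3990 mean [ 0.0009 -0.0002 -0.014 ] min [-0.0164 -0.0083 -0.0205] max [ 0.016   0.007  -0.0121] uv 286 344 333 429
t 5.15 pos [ 0.5827 -0.1095  0.2249] yaw 5.64 F [-0.26  0.63 -1.24] open 0.158 SHIFT [ 0.1  1.5 -1.1] ROT [-0.06  0.08  0.04]
```

View pics/w4.png

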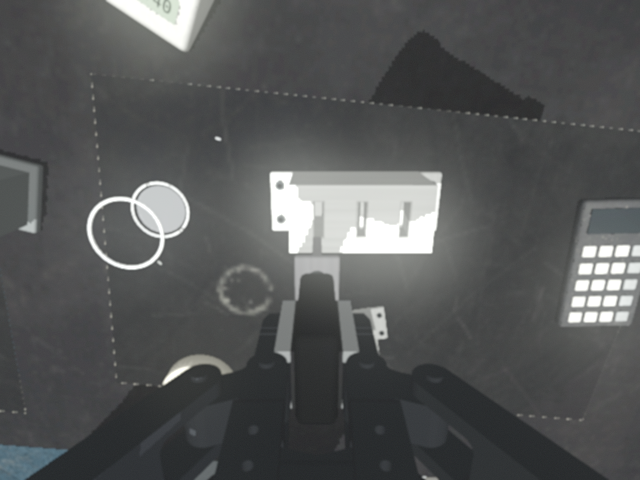

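The gauge sits centred in the tool: flange x is −0.2±20 mm and y about 0. In the view the left slot is at (319,220), about 2 mm to tool +y, which agrees with the rack outline. I align and approach the mouth.

Emit:
servo_tool(
  series="1 0.0008 0.002 0.02 0 0 0;1 0.0008 0.002 0.04 0 0 0;1 0.0008 0.002 0.055 0 0 0;1 0.0008 0.002 0.062 0 0 0;1 0.0008 0.002 0.062 0 0 0;1 0.0008 0.002 0.062 0 0 0",
)

```text
time_s: 5.65
eef_pos: [0.5842, -0.1123, 0.164]
eef_rot: [-0.0, 0.999, 0.049, -0.0]
wrist_force: [0.7, -0.7, -0.0]
opening: 0.157
grasp_force: 60.9
```

```bash
sed -i 's/^go(.*/go(.5837,-.1114,.148,5.5)/' m.py; python3 m.py w5; python3 - <<'E'
import cv2
cv2.imwrite('pics/w5c.png',cv2.resize(cv2.imread('pics/w5.png')[120:340,220:500],(760,597),interpolation=2))
E
```

```text
rack 12108 ((586.0004272460938, -143.18191528320312), (53.00867462158203, 108.4505615234375), 5.603824138641357)
flange 1113 mean [0.0136 0.0005 0.0441] min [-0.0007 -0.0093  0.0418] max [0.0196 0.0103 0.0468] uv 295 339 255 300
handletop 3963 mean [ 0.001  -0.0002 -0.014 ] min [-0.0164 -0.0083 -0.0205] max [ 0.016   0.007  -0.0121] uv 286 343 333 429
t 5.7 pos [ 0.5847 -0.1127  0.1647] yaw 5.59 F [ 0.35 -0.66 -0.45] open 0.15 SHIFT [-0.9 -1.4 16.7] ROT [ 0.03 -0.06  0.09]
```

View pics/w5c.png

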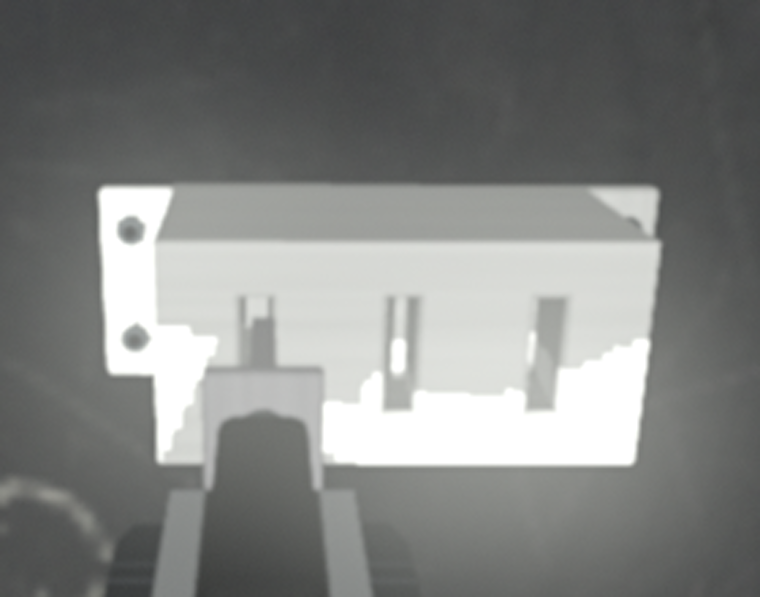

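In the crop the left slot is at (256,330), the flange centre at (263,385), and the middle and right slots are at about (402,350) and (548,350). The gauge is about 1.4 mm too far to tool +y, matching the computed shift. I correct this and enter.

Emit:
servo_tool(
  series="1 -0.0007 -0.0014 0 0 0 0;1 -0.0007 -0.0014 0.004 0 0 0;1 -0.0007 -0.0014 0.008 0 0 0;1 -0.0007 -0.0014 0.012 0 0 0;1 -0.0007 -0.0014 0.016 0 0 0;1 -0.0007 -0.0014 0.019 0 0 0;1 -0.0007 -0.0014 0.019 0 0 0;1 -0.0007 -0.0014 0.019 0 0 0",
)

```text
time_s: 6.37
eef_pos: [0.5828, -0.1117, 0.1441]
eef_rot: [-0.0, 0.999, 0.048, -0.001]
wrist_force: [0.5, -0.0, -0.9]
opening: 0.155
grasp_force: 62.8
```

```bash
sed -i 's/^go(.*/go(.5837,-.1114,.135,5.5)/' m.py; python3 m.py w6
```

```text
rack 14015 ((586.1395874023438, -143.3356475830078), (52.91261291503906, 108.67304992675781), 5.504290580749512)
flange 1107 mean [0.0136 0.0005 0.0442] min [-0.001  -0.0093  0.0418] max [0.0195 0.0103 0.0471] uv 295 339 255 300
handletop 3964 mean [ 0.001  -0.0001 -0.014 ] min [-0.0165 -0.0083 -0.0205] max [ 0.0162  0.007  -0.0121] uv 286 343 333 430
t 6.4167 pos [ 0.583  -0.1117  0.1443] yaw 5.54 F [ 0.33  0.11 -1.59] open 0.153 SHIFT [ 0.7 -0.2  9.3] ROT [-0.02  0.05  0.04]
```

The blade is about 12 mm in with no force. I continue to 22 mm.

Emit:
servo_tool(
  series="1 0 0 0.003 0 0 0;1 0 0 0.006 0 0 0;1 0 0 0.009 0 0 0;1 0 0 0.01 0 0 0;1 0 0 0.01 0 0 0;1 0 0 0.01 0 0 0",
)

```text
time_s: 6.92
eef_pos: [0.5831, -0.1117, 0.1345]
eef_rot: [-0.0, 0.999, 0.048, -0.0]
wrist_force: [-0.2, 0.8, -0.9]
opening: 0.158
grasp_force: 62.7
```

Emit:
servo_tool(
  series="1 0 0 0.002 0 0 0;1 0 0 0.004 0 0 0;1 0 0 0.005 0 0 0;1 0 0 0.005 0 0 0;1 0 0 0.005 0 0 0",
)

```text
time_s: 7.33
eef_pos: [0.5832, -0.1117, 0.1296]
eef_rot: [-0.0, 0.999, 0.048, -0.0]
wrist_force: [-0.1, 0.8, -1.9]
opening: 0.158
grasp_force: 62.8
```

Emit:
servo_tool(
  series="1 0 0 0.002 0 0 0;1 0 0 0.004 0 0 0;1 0 0 0.005 0 0 0;1 0 0 0.005 0 0 0;1 0 0 0.005 0 0 0",
)

```text
time_s: 7.75
eef_pos: [0.5831, -0.1117, 0.1245]
eef_rot: [-0.0, 0.999, 0.048, -0.0]
wrist_force: [0.1, 0.9, -1.9]
opening: 0.157
grasp_force: 62.8
```

```bash
python3 m.py w7
```

```text
rack 15616 ((586.0325317382812, -143.30596923828125), (53.23817443847656, 108.58950805664062), 5.610734939575195)
flange 1111 mean [0.0136 0.0005 0.0442] min [-0.0012 -0.0094  0.0417] max [0.0195 0.0103 0.0472] uv 294 339 255 300
handletop 3941 mean [ 0.0009 -0.0001 -0.014 ] min [-0.0164 -0.0083 -0.0203] max [ 0.016   0.007  -0.0121] uv 286 343 334 430
t 7.8 pos [ 0.5831 -0.1117  0.1246] yaw 5.54 F [-0.52  0.4  -1.99] open 0.159 SHIFT [  0.6  -0.2 -10.4] ROT [-0.01  0.02  0.04]
```

Past 31 mm with no force and the flange not moved, so the left slot should take the whole blade. Slide on to the shoulder.

Emit:
servo_tool(
  series="1 0 0 0.004 0 0 0;1 0 0 0.008 0 0 0;1 0 0 0.012 0 0 0;1 0 0 0.015 0 0 0;1 0 0 0.018 0 0 0;1 0 0 0.02 0 0 0;1 0 0 0.02 0 0 0",
)

```text
time_s: 8.38
eef_pos: [0.5832, -0.1117, 0.1046]
eef_rot: [-0.0, 0.999, 0.048, -0.0]
wrist_force: [-1.9, 1.3, 3.8]
opening: 0.156
grasp_force: 63.4
```

Shoulder contact at home depth (about 5 N). I withdraw and move to the middle slot, 32 mm along tool +y.

Emit:
servo_tool(
  series="1 0 0 -0.01 0 0 0;1 0 0 -0.035 0 0 0;1 0 0 -0.06 0 0 0;1 0 0 -0.065 0 0 0;1 0 0 -0.065 0 0 0;1 0 0.016 -0.065 0 0 0;1 0 0.032 -0.065 0 0 0;1 0 0.032 -0.065 0 0 0;1 0 0.032 -0.065 0 0 0;1 0 0.032 -0.065 0 0 0",
)

```text
time_s: 9.22
eef_pos: [0.5857, -0.144, 0.1686]
eef_rot: [-0.001, 0.999, 0.048, -0.001]
wrist_force: [0.5, -0.2, -2.0]
opening: 0.157
grasp_force: 62.7
```

```bash
sed -i 's/^go(.*/go(.5863,-.1435,.140,5.5)/' m.py; python3 m.py w8; python3 - <<'E'
import cv2
cv2.imwrite('pics/w8c.png',cv2.resize(cv2.imread('pics/w8.png')[120:340,180:460],(760,597),interpolation=2))
E
```

```text
rack 11883 ((586.1507568359375, -143.06634521484375), (52.59273910522461, 108.3089370727539), 5.524844646453857)
flange 1111 mean [0.0136 0.0005 0.0442] min [-0.0008 -0.0094  0.0417] max [0.0195 0.0103 0.047 ] uv 295 339 255 300
handletop 3972 mean [ 0.0009 -0.0001 -0.014 ] min [-0.0164 -0.0083 -0.0205] max [ 0.0161  0.007  -0.0122] uv 286 343 334 430
t 9.2667 pos [ 0.5858 -0.1437  0.1688] yaw 5.5 F [ 0.33  0.22 -0.57] open 0.156 SHIFT [ 0.5 -0.1 28.8] ROT [-0.06  0.09  0.  ]
```

View pics/w8c.png

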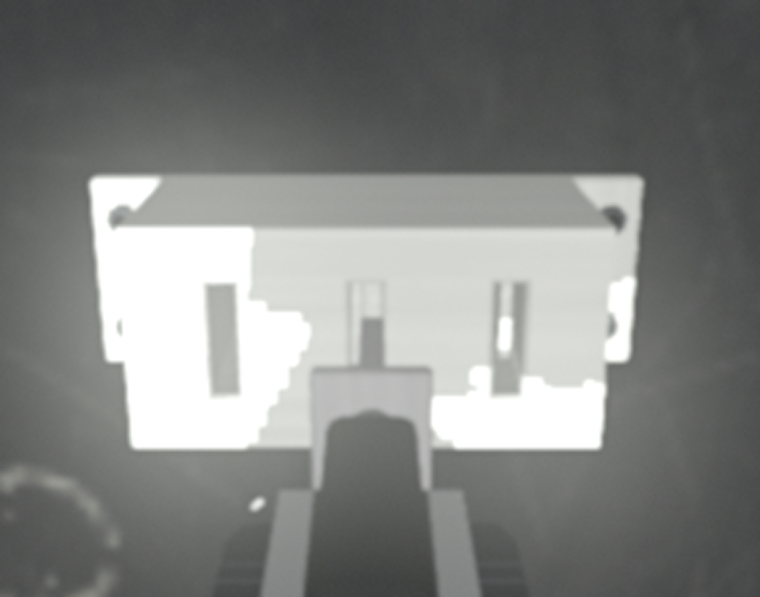

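The middle slot is at (366,325) with the flange centre at (372,385), so a correction of about −0.7 mm in tool y. Down to 16 mm deep.

Emit:
servo_tool(
  series="1 0.0003 -0.0007 0.003 0 0 0;1 0.0003 -0.0007 0.008 0 0 0;1 0.0003 -0.0007 0.012 0 0 0;1 0.0003 -0.0007 0.016 0 0 0;1 0.0003 -0.0007 0.02 0 0 0;1 0.0003 -0.0007 0.024 0 0 0;1 0.0003 -0.0007 0.027 0 0 0;1 0.0003 -0.0007 0.029 0 0 0;1 0.0003 -0.0007 0.029 0 0 0;1 0.0003 -0.0007 0.029 0 0 0",
)

```text
time_s: 10.1
eef_pos: [0.5866, -0.1429, 0.1408]
eef_rot: [-0.0, 0.999, 0.048, -0.0]
wrist_force: [0.4, -0.4, -0.0]
opening: 0.158
grasp_force: 62.7
```

Emit:
servo_tool(
  series="1 0 0 0.002 0 0 0;1 0 0 0.004 0 0 0;1 0 0 0.006 0 0 0;1 0 0 0.006 0 0 0;1 0 0 0.006 0 0 0",
)

```text
time_s: 10.52
eef_pos: [0.5869, -0.143, 0.1352]
eef_rot: [0.0, 0.999, 0.048, 0.0]
wrist_force: [-0.4, 0.5, 2.5]
opening: 0.154
grasp_force: 63.3
```

Emit:
servo_tool(
  series="1 0 0 0.001 0 0 0;1 0 0 0.003 0 0 0;1 0 0 0.003 0 0 0;1 0 0 0.003 0 0 0",
)

```text
time_s: 10.85
eef_pos: [0.5869, -0.143, 0.1322]
eef_rot: [0.0, 0.999, 0.048, 0.0]
wrist_force: [0.3, -0.2, 5.0]
opening: 0.152
grasp_force: 63.6
```

```bash
python3 m.py w9|tail -3
```

```text
flange 980 mean [0.0141 0.0004 0.0402] min [ 0.0011 -0.0094  0.0387] max [0.0194 0.0102 0.0425] uv 294 340 259 300
handletop 3985 mean [ 0.0009 -0.0001 -0.014 ] min [-0.0163 -0.0083 -0.0207] max [ 0.016   0.007  -0.0121] uv 286 343 333 430
t 10.9 pos [ 0.5869 -0.143   0.1322] yaw 5.54 F [0.31 0.55 3.86] open 0.156 SHIFT [-0.7  0.5 -7.8] ROT [ 0.02 -0.04  0.04]
```

The flange has been pushed up by about 4.5 mm with about 6 N, so the middle slot jams at roughly 19 mm. I withdraw and move to the right slot.

Emit:
servo_tool(
  series="1 0 0 -0.008 0 0 0;1 0 0 -0.025 0 0 0;1 0 0 -0.037 0 0 0;1 0 0 -0.037 0 0 0;1 0 0 -0.037 0 0 0;1 0 0.016 -0.037 0 0 0;1 0 0.032 -0.037 0 0 0;1 0 0.032 -0.037 0 0 0;1 0 0.032 -0.037 0 0 0;1 0 0.032 -0.037 0 0 0",
)

```text
time_s: 11.73
eef_pos: [0.5893, -0.1752, 0.168]
eef_rot: [-0.0, 0.999, 0.048, -0.001]
wrist_force: [-0.9, 0.6, -0.8]
opening: 0.158
grasp_force: 62.7
```

```bash
sed -i 's/^go(.*/go(.5896,-.1750,.140,5.5)/' m.py; python3 m.py w10
```

```text
rack 11925 ((585.9237060546875, -142.94970703125), (53.099266052246094, 108.51693725585938), 5.484357833862305)
flange 1113 mean [0.0136 0.0006 0.0442] min [-0.001  -0.0094  0.0418] max [0.0195 0.0103 0.047 ] uv 295 339 255 300
handletop 3965 mean [ 0.0009 -0.0001 -0.014 ] min [-0.0165 -0.0083 -0.0204] max [ 0.016   0.007  -0.0121] uv 286 344 333 430
t 11.7833 pos [ 0.5893 -0.1748  0.1681] yaw 5.5 F [-0.55 -0.49 -1.13] open 0.159 SHIFT [ 0.3  0.2 28.1] ROT [-0.05  0.05  0.  ]
```

Aligned to within 0.3 mm, so down.

Emit:
servo_tool(
  series="1 0 0 0.003 0 0 0;1 0 0 0.008 0 0 0;1 0 0 0.012 0 0 0;1 0 0 0.016 0 0 0;1 0 0 0.02 0 0 0;1 0 0 0.024 0 0 0;1 0 0 0.027 0 0 0;1 0 0 0.028 0 0 0;1 0 0 0.028 0 0 0",
)

```text
time_s: 12.53
eef_pos: [0.5895, -0.1746, 0.1404]
eef_rot: [-0.0, 0.999, 0.048, -0.0]
wrist_force: [-0.5, 1.1, -1.4]
opening: 0.155
grasp_force: 62.7
```

Emit:
servo_tool(
  series="1 0 0 0.002 0 0 0;1 0 0 0.004 0 0 0;1 0 0 0.006 0 0 0;1 0 0 0.006 0 0 0;1 0 0 0.006 0 0 0",
)

```text
time_s: 12.95
eef_pos: [0.5896, -0.1747, 0.1347]
eef_rot: [-0.0, 0.999, 0.048, -0.0]
wrist_force: [-0.2, 0.6, -1.0]
opening: 0.156
grasp_force: 62.7
```

Emit:
servo_tool(
  series="1 0 0 0.002 0 0 0;1 0 0 0.004 0 0 0;1 0 0 0.005 0 0 0;1 0 0 0.005 0 0 0;1 0 0 0.005 0 0 0",
)

```text
time_s: 13.37
eef_pos: [0.59, -0.1748, 0.1303]
eef_rot: [0.0, 0.999, 0.048, 0.0]
wrist_force: [-0.2, 0.2, 2.8]
opening: 0.161
grasp_force: 63.4
```

Emit:
servo_tool(
  series="1 0 0 0.001 0 0 0;1 0 0 0.003 0 0 0;1 0 0 0.003 0 0 0;1 0 0 0.003 0 0 0",
)

```text
time_s: 13.7
eef_pos: [0.5901, -0.1749, 0.1272]
eef_rot: [0.0, 0.999, 0.048, 0.0]
wrist_force: [-0.7, 0.7, 5.2]
opening: 0.151
grasp_force: 63.7
```

```bash
sed -i 's/^go(.*/go(.5832,-.1115,.168,5.5)/' m.py; python3 m.py w11|tail -3
```

```text
flange 913 mean [0.0142 0.0003 0.0392] min [ 0.0011 -0.0095  0.0381] max [0.0195 0.0103 0.0413] uv 294 340 260 300
handletop 3980 mean [ 0.0009 -0.0001 -0.014 ] min [-0.0163 -0.0083 -0.0203] max [ 0.0161  0.007  -0.0121] uv 286 343 333 430
t 13.75 pos [ 0.5901 -0.1749  0.1272] yaw 5.54 F [-0.06  0.12  5.52] open 0.155 SHIFT [ -0.7 -63.7 -40.8] ROT [ 0.03 -0.05  0.04]
```

The right slot jams at about 24 mm. Back to the left slot.

Emit:
servo_tool(
  series="1 0 0 -0.008 0 0 0;1 0 0 -0.025 0 0 0;1 0 0 -0.041 0 0 0;1 0 0 -0.041 0 0 0;1 0 0 -0.041 0 0 0;1 0 -0.02 -0.041 0 0 0;1 0 -0.045 -0.041 0 0 0;1 -0.0007 -0.0637 -0.041 0 0 0;1 -0.0007 -0.0637 -0.041 0 0 0;1 -0.0007 -0.0637 -0.041 0 0 0;1 -0.0007 -0.0637 -0.041 0 0 0",
)

```text
time_s: 14.67
eef_pos: [0.5824, -0.1116, 0.1668]
eef_rot: [-0.0, 0.999, 0.048, -0.001]
wrist_force: [-0.8, 0.1, -0.9]
opening: 0.155
grasp_force: 63.0
```

```bash
sed -i 's/^go(.*/go(.5832,-.1115,.106,5.5)/' m.py; python3 m.py w12
```

```text
rack 12012 ((586.2322998046875, -143.23178100585938), (52.5750617980957, 108.71990203857422), 5.362471580505371)
flange 1114 mean [0.0136 0.0005 0.0442] min [-0.0008 -0.0094  0.0416] max [0.0195 0.0103 0.0472] uv 295 339 255 300
handletop 3979 mean [ 0.0009 -0.0002 -0.014 ] min [-0.0164 -0.0083 -0.0207] max [ 0.016   0.007  -0.0121] uv 286 343 333 430
t 14.7167 pos [ 0.5827 -0.112   0.1671] yaw 5.52 F [ 0.25 -0.25 -0.34] open 0.151 SHIFT [ 0.6 -0.4 61.1] ROT [-0.    0.05  0.02]
```

Emit:
servo_tool(
  series="1 0.0005 -0.0003 0.004 0 0 0;1 0.0005 -0.0003 0.008 0 0 0;1 0.0005 -0.0003 0.013 0 0 0;1 0.0005 -0.0003 0.018 0 0 0;1 0.0005 -0.0003 0.023 0 0 0;1 0.0005 -0.0003 0.028 0 0 0;1 0.0005 -0.0003 0.033 0 0 0;1 0.0005 -0.0003 0.038 0 0 0;1 0.0005 -0.0003 0.042 0 0 0;1 0.0005 -0.0003 0.042 0 0 0",
)

```text
time_s: 15.55
eef_pos: [0.5827, -0.1107, 0.1246]
eef_rot: [-0.0, 0.999, 0.048, -0.001]
wrist_force: [-0.3, -0.2, -1.6]
opening: 0.155
grasp_force: 62.9
```

Emit:
servo_tool(
  series="1 0 0 0.005 0 0 0;1 0 0 0.01 0 0 0;1 0 0 0.015 0 0 0;1 0 0 0.018 0 0 0;1 0 0 0.02 0 0 0;1 0 0 0.02 0 0 0;1 0 0 0.02 0 0 0",
)

```text
time_s: 16.13
eef_pos: [0.5831, -0.1109, 0.106]
eef_rot: [-0.0, 0.999, 0.048, -0.0]
wrist_force: [-2.0, 1.0, 2.4]
opening: 0.158
grasp_force: 63.3
```

Home on the shoulder with about 4 N. I release and retreat.

Emit:
servo_tool(
  series="1 0 0 -0.0005 0 0 0;0.3 0 0 -0.0005 0 0 0;-0.3 0 0 -0.0005 0 0 0;-1 0 0 -0.0005 0 0 0;-1 0 0 -0.0005 0 0 0;-1 0 0 -0.0005 0 0 0;-1 0 0 -0.0005 0 0 0;-1 0 0 -0.02 0 0 0;-1 0 0 -0.05 0 0 0;-1 0 0 -0.085 0 0 0;-1 0 0 -0.12 0 0 0;-1 0 0 -0.12 0 0 0",
)

```text
time_s: 17.13
eef_pos: [0.5871, -0.1124, 0.2342]
eef_rot: [0.003, 0.999, 0.048, 0.006]
wrist_force: [1.5, -0.9, 1.7]
opening: 1.0
grasp_force: 0.0
```

```bash
python3 - <<'E'
from h import *
c=cam('wrist'); P=pts(c); save(c,'w13.png'); go(.583,-.111,.22,5.5)
def box(n,lo,hi):
    m=(P[...,2]>lo)&(P[...,2]<hi)&(abs(P[...,0]-.583)<.03)&(abs(P[...,1]+.111)<.03); q=P[m]
    print(n,len(q),q.mean(0).round(4),cv2.minAreaRect((q[:,:2]*1000).astype(np.float32)))
box('top',.11,.14); box('flange',.062,.07)
E
```

```text
t 17.1833 pos [ 0.5859 -0.112   0.2309] yaw 5.55 F [-0.23 -0.06 -0.65] open 1.002 SHIFT [-2.9 -1.3 10.9] ROT [ 0.25 -0.48  0.05]
top 1208 [ 0.5845 -0.1112  0.1202] ((582.9609375, -111.2918701171875), (33.43455505371094, 14.61307144165039), 5.648535251617432)
flange 347 [ 0.5922 -0.1108  0.063 ] ((583.0643310546875, -111.42947387695312), (39.33745193481445, 19.702693939208984), 4.81712007522583)
```

View pics/w13.png

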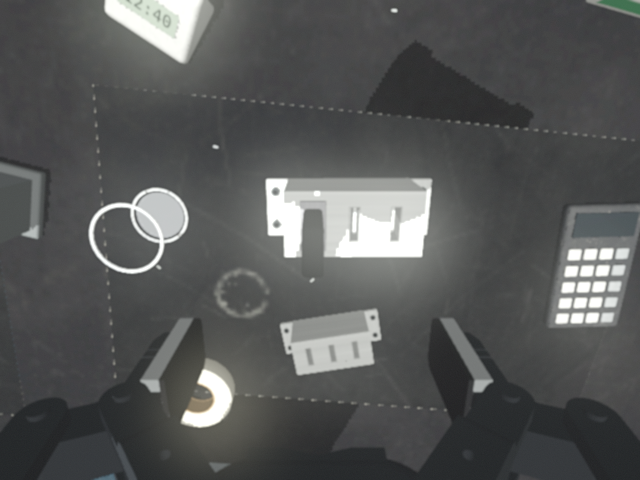

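The gauge stands upright in the left slot at (313,240). Its flange top is at 63 mm and its handle top at about 120 mm, so it is fully home. The other things are in place.

```bash
python3 -c "
from bench import ctrl
print(ctrl.hand_in())"
```

```text
the job is handed in; nothing more can be done
None
```

The job is handed in: I tried left, middle and right in that order; the blade jammed at about 19 mm in the middle slot and 24 mm in the right, and the gauge now stands released and fully home in the left slot.

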